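Restock the plaque display rack

TASK

Restock the display rack: take the two spare plaques out of the grooved batten and stand one in the middle of each empty bay, square, foot on the base behind the front lip, leaning back against the rail with its burned face to the front. Set them down gently, and do not disturb the plaques already on show or anything else on the bench.

Things in the scene. Friction and masses are not known exactly. Their poses are not given: they have to be found in the camera images.
- plaque_a: first spare, upright in the batten's groove at the start, burned face away from the robot (+x within 0.2 rad), top edge 182 above the bench and free. Wooden plaque 80 mm wide (y) x 170 high (z) x 16 thick (x), about 135 g; origin at the centre of its underside (lower edge), z up the plaque, +x out of the face with the burned fern and border; the back is plain
- plaque_b: second spare, upright in the batten's groove at the start, burned face away from the robot (+x within 0.2 rad), top edge 182 above the bench and free. Wooden plaque 80 mm wide (y) x 170 high (z) x 16 thick (x), about 135 g; origin at the centre of its underside (lower edge), z up the plaque, +x out of the face with the burned fern and border; the back is plain
- plaque_c: first plaque on show; a plaque exactly like the spares, already leaning in one of the four bays; which bays are taken varies. Same origin and axes. Leave it as it is
- plaque_d: second plaque on show; a plaque exactly like the spares, already leaning in one of the four bays; which bays are taken varies. Same origin and axes. Leave it as it is
- rack: wooden display rack fixed to the bench: base 460 mm long (y), from x -70 to +26, top 18 above the bench. Origin on the bench below the foot line, midway along; +x = its front, which faces away from the robot; y along it, z up. End cheeks (y +-221, 18 thick) rise 143 above the bench. Three divider dowels (radius 5, 40 high over the base) stand at x -2, y -106, 0, 106
- rail (a point): middle of the axis of the round rail that the plaques lean back on: radius 6, along the rack's whole length, 40 behind the foot line (rack x -40), 95 above the base top (113 above the bench). A plaque whose lower edge centre is at a bay point leans on it at 0.26 rad from vertical, top towards the robot, lower edge centre 2 above the base top
- lip (a point): middle of the front lip, on its top edge: a strip along the whole front, 12 thick, 14 high above the base top; its inner face is at rack x +14
- bay1 (a point): bay 1 of the rack: point on the base top, on the foot line in the middle of the bay, where the centre of a plaque's lower edge belongs; axes as the rack; bays are 106 apart, 96 clear between dowels (bay 1 at the rack's -y end, bay 4 at its +y end)
- bay2 (a point): bay 2 of the rack: point on the base top, on the foot line in the middle of the bay, where the centre of a plaque's lower edge belongs; axes as the rack; bays are 106 apart, 96 clear between dowels (bay 1 at the rack's -y end, bay 4 at its +y end)
- bay3 (a point): bay 3 of the rack: point on the base top, on the foot line in the middle of the bay, where the centre of a plaque's lower edge belongs; axes as the rack; bays are 106 apart, 96 clear between dowels (bay 1 at the rack's -y end, bay 4 at its +y end)
- bay4 (a point): bay 4 of the rack: point on the base top, on the foot line in the middle of the bay, where the centre of a plaque's lower edge belongs; axes as the rack; bays are 106 apart, 96 clear between dowels (bay 1 at the rack's -y end, bay 4 at its +y end)
- batten: grooved wooden batten, fixed to the bench between robot and rack, 64 deep (x) x 240 long (y) x 32 high; origin under its centre; z up. One groove along y at x = 0 (across the spares' thickness), 20 wide, its floor 12 mm above the bench; the two spares stand in it side by side, 100 to 132 mm apart
- glue: white glue bottle, 52 diameter, 150 high, beside the +y end of the batten; origin at the underside; leave alone
- mug: white mug, 76 diameter, 85 high, beside the -y end of the batten; origin at the underside; leave alone
- chisel: chisel lying on the bench in front of the rack, 225 long (x, blade to +x), 24 high; origin at the bench below the handle's front end; leave alone
- sanding_block: dark rubber sanding block 72 x 112 x 32 high, on the left; origin at the underside; leave alone
- tape: roll of paper tape, 100 diameter, 25 high, on the left; origin at the underside; leave alone
- jar: amber jar with steel lid, 72 diameter, 100 high, on the right; origin at the underside; leave alone
- offcut: wood offcut 60 x 140 x 35 high, on the right; origin at the underside; leave alone
Things that resemble listed ones, but are neither listed nor needed, are in the scene too. Leave any red look-alike of the plaque_c alone. Leave any yellow look-alike of the plaque_b alone.

How it is judged (in metres and radians):
At the end, for the whole second after the job is handed in: Each spare rests in its own bay, foot on the base within 14 mm of the bay's middle, 18 mm behind to 12 mm before its point, square to 0.14 rad, upright, leaning back 0.09 to 0.40 rad on the rack, burned face to the front, touching no other plaque; those on show still lean, moved under 12 mm (((y of plaque_a in the frame of bay1 between -0.014 and 0.014 m and x of plaque_a in the frame of bay1 between -0.018 and 0.012 m and z of plaque_a in the frame of bay1 between -0.005 and 0.01 m) or (y of plaque_a in the frame of bay2 between -0.014 and 0.014 m and x of plaque_a in the frame of bay2 between -0.018 and 0.012 m and z of plaque_a in the frame of bay2 between -0.005 and 0.01 m) or (y of plaque_a in the frame of bay3 between -0.014 and 0.014 m and x of plaque_a in the frame of bay3 between -0.018 and 0.012 m and z of plaque_a in the frame of bay3 between -0.005 and 0.01 m) or (y of plaque_a in the frame of bay4 between -0.014 and 0.014 m and x of plaque_a in the frame of bay4 between -0.018 and 0.012 m and z of plaque_a in the frame of bay4 between -0.005 and 0.01 m)) and angle between plaque_a's own x axis and vertical between 1.1708 and 1.4808 rad and angle between each of plaque_a, plaque_b's own z axis and vertical below 0.45 rad and angle between the y axis of each of plaque_a, plaque_b and the y axis of rack, either way round below 0.14 rad and contact force between each of plaque_a, plaque_b and rack above 0.2 N and linear speed of each of plaque_a, plaque_b below 0.02 m/s and angular speed of each of plaque_a, plaque_b below 0.1 rad/s and ((y of plaque_b in the frame of bay1 between -0.014 and 0.014 m and x of plaque_b in the frame of bay1 between -0.018 and 0.012 m and z of plaque_b in the frame of bay1 between -0.005 and 0.01 m) or (y of plaque_b in the frame of bay2 between -0.014 and 0.014 m and x of plaque_b in the frame of bay2 between -0.018 and 0.012 m and z of plaque_b in the frame of bay2 between -0.005 and 0.01 m) or (y of plaque_b in the frame of bay3 between -0.014 and 0.014 m and x of plaque_b in the frame of bay3 between -0.018 and 0.012 m and z of plaque_b in the frame of bay3 between -0.005 and 0.01 m) or (y of plaque_b in the frame of bay4 between -0.014 and 0.014 m and x of plaque_b in the frame of bay4 between -0.018 and 0.012 m and z of plaque_b in the frame of bay4 between -0.005 and 0.01 m)) and angle between plaque_b's own x axis and vertical between 1.1708 and 1.4808 rad and contact force between plaque_a and plaque_b below 0.1 N and contact force between each of plaque_a, plaque_b and plaque_c below 0.1 N and contact force between each of plaque_a, plaque_b and plaque_d below 0.1 N and distance of each of plaque_c, plaque_d from where it was at the start of the episode below 0.012 m and angle between plaque_c's own x axis and vertical between 1.1708 and 1.4808 rad and angle between plaque_d's own x axis and vertical between 1.1708 and 1.4808 rad).
It fails at once if a plaque already on show is shifted more than 12 mm (distance of any of plaque_c, plaque_d from where it was at the start of the episode above 0.012 m).
It fails at once if another thing on the bench is knocked more than 25 mm out of place (distance of any of glue, mug, chisel, sanding_block, tape, jar, offcut from where it was at the start of the episode above 0.025 m).
It fails at once if a spare plaque is dropped (faster than 0.6 m/s while the fingers do not touch it) ((linear speed of plaque_a above 0.6 m/s and contact force between plaque_a and the fingers below 0.1 N) or (linear speed of plaque_b above 0.6 m/s and contact force between plaque_b and the fingers below 0.1 N)).
It fails at once if a spare plaque is banged down on the rack (over 60 N) (contact force between any of plaque_a, plaque_b and rack above 60 N).
It also fails if it takes over 58 s, if anything falls off the work surface, if the arm or the gripper's body presses on something with over 40 N, if the wrist force passes 120 N, or if a joint passes its speed limit or range.

ROBOT

A 6-joint arm with a two-finger parallel gripper is mounted at the origin on the work surface. World frame = base frame: x ahead of the robot, y to its left, z up, the work surface at z = 0. Lengths are in m, angles in degrees, forces in N, time in s.
With the tool pointing down it reaches from about 0.4 to 0.825 m from the base axis. Payload 7 kg.
Tool frame: the origin (TCP) lies midway between the tips of the shut fingers; the grasp point (between the pads) lies ctrl.grasp_offset behind it (ctrl.grasp_offset is the distance from the TCP to the grasp point, in m); z points along the fingers, y is the line along which they close (so a half turn about z gives the same grasp; the last joint's range is limited). The gripper opens to 88 mm and grips with 3 to 60 N. Pads are 19 mm wide; open, the fingers measure 130 mm over their backs; the gripper's body (78 mm by 193 mm) begins 47 mm behind the grasp point.
Start: joints at [86.866, 20.546, 0.682, 0, -70.136, -16.507], TCP at [0.227, 0.636, 0.227] pointing down, gripper open.
Joint ranges: [-176.03, 176.03], [-82.01, 121.73], [-58.28, 71.71], [-173.87, 95.51], [-174.79, -0.11], [-173.66, 173.66]. Speed limits (degrees/s): [136.94, 136.94, 172.46, 180, 180, 180].

INTERFACE

Orientations are given as [roll, pitch, yaw] about the fixed x, y, z axes, in that order (R = Rz(yaw) Ry(pitch) Rx(roll)).
In Python, from plant import ctrl gives the robot as it stands. The module is installed in compiled form; this text tells all that it offers.
- The arm moves only by the tool send_rows, never from a script. Its argument "increments" is a list that holds one entry, the list of rows, each a list of 4 numbers: the shift along the world's x, y, z normalised to -1 to 1, where 1 is 0.2 m, then the turn about the world's z normalised to -1 to 1, where 1 is 1.5 rad. In form: [[[x, y, z, roll], ...]]. A call has 1 to 12 rows; each row is the pose to reach, as a shift and turn from the pose commanded when the call began; what a row does not reach only later rows make up. A row lasts 1/8 s, in which the tool goes at most 62.5 mm and 10.7 degrees, less where a joint would pass 70% of its speed; a pose out of reach is approached as far as the arm can. A call with a number of a shift or a turn outside -1 to 1 is refused whole. A call with a gripper value outside its range is refused whole. "jaw" is the opening, from 0 (shut) to 1 (fully open), set as the call begins (left out, the last holds). The fingers move at their own pace and stop on an object; the grip force is fixed at half the most. Time passes only in rows, so rows that repeat a pose let the fingers close. It gives the time, the measured TCP pose, the force, the opening and the grip force at its end, in the units of the state.
- ctrl.get_obs(): the state, without advancing time (a new reading comes with each control period).
- ctrl.snapshot(name): name is "scene" or "side" or "wrist"; returns the picture (420x560x3 uint8, red, green, blue); there is no depth.
- ctrl.calibration(name): a dict with "mtx" (3x3 intrinsics, pixels), "k1" (the pictures are not rectified: a ray, as slopes to the right and down, at radius r is drawn at 1 + k1 r^2 times it, then the intrinsics apply), "eye" and "attitude" of the camera in the world. Camera axes: x right, y up, looking along -z (the intrinsics and any distortion apply to the point x, -y, -z); pixel columns grow to the right and rows downward; lengths in m; the calibration is good to about 2 mm. A picture is of the moment at which its call begins: read the wrist's pose just before it. calibration takes no time and is no camera call; for the wrist camera it gives the pose at the moment of the call.
- ctrl.close_job(): hands the job in; it is judged then, once.
Trained networks look in the newest picture that a camera, given by its name, has taken for a name from the list of things; names that differ only in an ending like _2 or _b are one class to them, and where a whole thing is asked for, a point or a joint stands for the part that bears it (a point fixed in the world has none). Each returns a list of dicts, best first, with "conf" (0 to 1); they miss things now and then, are a little off and sometimes report something else, mostly with a low value. They report only what shows in the picture. A call takes as long as a camera call. They do not tell look-alikes from the thing itself.
- ctrl.trace(thing, camera): "mask" (420x560 bool, what is visible of it) and "bbox" ([left, top, right, bottom] in pixels, round what is visible of it).
- ctrl.spot_point(thing, camera): "pixel" ([row, column] in pixels: a listed point, or the origin of a listed thing).
The state is a dict: "clock": time; "joint_pos": joint angles; "qvel": joint speeds; "tau": joint torques, N m; "tool_pos": TCP position; "orientation": TCP orientation; "force": force on the tool from outside, world axes, zero at the start; "moment": the same for the moment, N m; "opening": finger opening in m; "gripper_force": force on a finger pad.
Only numpy, scipy, OpenCV 4.12 (cv2) and the standard library are available. Lean on these libraries where they do the work, as an engineer would, in place of code of your own. Each camera call takes 0.05 s, during which the arm holds its last target. There are 200 camera calls.

## Working session

There is one attempt and no reset: what is moved stays moved. The work goes in short steps, Python scripts to look and compute and a tool call to move; the robot and the scene stay as the last step left them, time stands still between calls to the robot, and variables do not carry over. Pictures are saved under pics/ and viewed, at most 10 in all, crops included, and the job is handed in when it is done.

Besides the shell and the picture viewer there is one more tool, called after "Request:" in YAML: its name, and indented under it one key for each argument. send_rows: Moves the arm, as the interface text tells. Its arguments: {"type":"object","properties":{"increments":{"type":"array"},"jaw":{"type":"number"}},"required":["increments"]}

```bash
mkdir -p pics; cat > h.py <<'E'
import numpy as np, cv2
from plant import ctrl
def cal(n):
    c=ctrl.calibration(n); return c
def rot(a):
    a=np.array(a,float)
    if a.shape==(3,3): return a
    from scipy.spatial.transform import Rotation as R
    return R.from_euler('xyz',a,degrees=True).as_matrix()
def ray(n,rc,c=None):
    c=c or cal(n); M=np.array(c['mtx'])
    d=np.array([[(rc[1]-M[0,2])/M[0,0],(rc[0]-M[1,2])/M[1,1]]])[0]
    u=d.copy()
    for _ in range(20): u=d/(1+c['k1']*(u@u))
    v=rot(c['attitude'])@np.array([u[0],-u[1],-1]); return np.array(c['eye']),v/np.linalg.norm(v)
def onz(n,rc,z,c=None):
    e,v=ray(n,rc,c); return e+v*(z-e[2])/v[2]
def proj(n,p,c=None):
    c=c or cal(n); M=np.array(c['mtx']); q=rot(c['attitude']).T@(np.array(p)-np.array(c['eye']))
    u=np.array([q[0],-q[1]])/-q[2]; u=u*(1+c['k1']*(u@u)); return np.array([M[1,1]*u[1]+M[1,2],M[0,0]*u[0]+M[0,2]])
E
python3 - <<'E'
from h import *
for n in ['scene','side']:
    im=ctrl.snapshot(n); cv2.imwrite(f'pics/{n}0.png',im[:,:,::-1]); print(n,cal(n))
    for t in ['plaque_a','plaque_c','batten','rack']:
        for d in ctrl.trace(t,n): print(t,'trace',d['conf'],d['bbox'])
    for t in ['plaque_a','rack','batten','rail','lip','bay1','bay2','bay3','bay4']:
        for d in ctrl.spot_point(t,n): print(t,d['conf'],np.round(d['pixel'],1))
print(ctrl.get_obs(), ctrl.grasp_offset)
E
```

```text
scene {'mtx': array([[395.42453049,   0.        , 275.24598312],
       [  0.        , 395.42453049, 209.76426509],
       [  0.        ,   0.        ,   1.        ]]), 'k1': -0.11738983802731383, 'eye': array([ 1.05534951, -0.60274125,  0.7434884 ]), 'attitude': array([51.82913573,  0.86667671, 42.27205123])}
plaque_a trace 0.84 [266.0, 203.1, 302.2, 280.2]
plaque_a trace 0.84 [297.8, 183.5, 332.4, 256.9]
plaque_a trace 0.66 [83.4, 233.4, 150.1, 263.5]
plaque_a trace 0.62 [276.3, 149.9, 293.1, 201.6]
plaque_a trace 0.61 [248.9, 163.8, 272.8, 223.3]
plaque_a trace 0.54 [261.0, 133.4, 272.0, 169.4]
plaque_a trace 0.54 [223.2, 173.8, 368.6, 330.4]
plaque_c trace 0.84 [266.0, 203.1, 302.2, 280.2]
plaque_c trace 0.84 [297.8, 183.5, 332.4, 256.9]
plaque_c trace 0.66 [83.4, 233.4, 150.1, 263.5]
plaque_c trace 0.62 [276.3, 149.9, 293.1, 201.6]
plaque_c trace 0.61 [248.9, 163.8, 272.8, 223.3]
plaque_c trace 0.54 [261.0, 133.4, 272.0, 169.4]
plaque_c trace 0.54 [223.2, 173.8, 368.6, 330.4]
batten trace 0.87 [239.7, 184.1, 308.6, 241.3]
batten trace 0.72 [300.0, 182.5, 331.5, 258.4]
rack trace
[... 2318 characters left out ...]
4 0.7 [213.7 315.8]
{'clock': 1.4, 'joint_pos': array([ 8.68659685e+01,  2.05461828e+01,  6.80437084e-01,  6.07116793e-04,
       -7.01369833e+01, -1.65078533e+01]), 'qvel': array([-0.02637492, -0.04655214,  0.06111439,  0.10274461, -0.05189909,
        0.02396895]), 'tau': array([-1.47090253e-03, -5.82392228e+01,  2.93303382e+01,  7.00287580e+00,
        1.25340518e-02, -3.01429247e-05]), 'tool_pos': array([0.22689691, 0.63567928, 0.22655358]), 'orientation': array([ 1.79997546e+02, -1.32288190e-03, -1.96416785e+01]), 'force': array([-0.71339658, -0.18121578,  0.52602369]), 'moment': array([ 0.02539082, -0.00364781,  0.00192029]), 'gripper_force': 0.0, 'opening': 0.08765141546785843} 0.0188
```

```bash
python3 - <<'E'
import cv2
a=cv2.imread('pics/scene0.png')
cv2.imwrite('pics/scene_crop.png',cv2.resize(a[120:345,60:380],None,fx=2.5,fy=2.5,interpolation=cv2.INTER_CUBIC))
E
```

```text
(no output)
```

View pics/scene_crop.png

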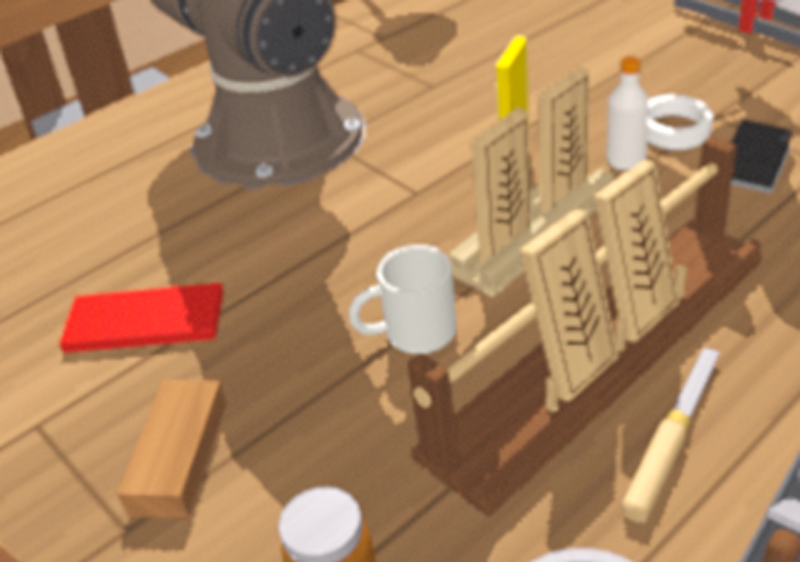

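View pics/side0.png

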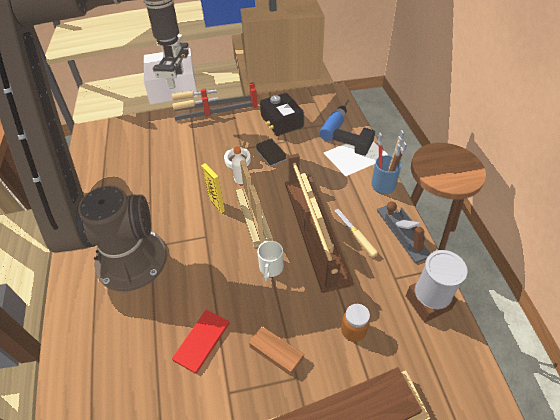

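```bash
cat >> h.py <<'E'
def tri(obs):
    A=np.zeros((3,3));b=np.zeros(3)
    for n,rc in obs:
        e,v=ray(n,rc);P=np.eye(3)-np.outer(v,v);A+=P;b+=P@e
    return np.linalg.solve(A,b)
E
python3 - <<'E'
from h import *
np.set_printoptions(precision=4,suppress=True)
S={'bay1':(293,264.8),'bay2':(272.6,296.7),'bay3':(250.3,323.7),'bay4':(228.9,343.8)}
D={'bay1':(263.9,338.8),'bay2':(236.7,326.2),'bay3':(213.7,315.8),'bay4':(193.5,311.3)}
for k in S: print(k,onz('scene',S[k],.018),onz('side',D[k],.018),tri([('scene',S[k]),('side',D[k])]))
for k,s,d,z in [('P-',(214.7,263.3),(228.5,260.2),.012),('P+',(203.2,282.2),(204,250.9),.012),('batten',(213.3,274.2),(221,254.6),0),('rack',(264.2,305.5),(228.9,321.5),0),('lip',(256.5,313.8),(221.8,326.6),.032),('rail',(224.1,299.2),(207.8,308.7),.113)]:
    print(k,onz('scene',s,z),onz('side',d,z),tri([('scene',s),('side',d)]))
E
```

```text
bay1 [ 0.621  -0.1778  0.018 ] [ 0.6378 -0.179   0.018 ] [ 0.6327 -0.1898  0.037 ]
bay2 [ 0.6355 -0.0783  0.018 ] [ 0.6291 -0.0696  0.018 ] [ 0.6304 -0.069   0.0111]
bay3 [0.6381 0.0292 0.018 ] [0.6221 0.0313 0.018 ] [ 0.627   0.0463 -0.0012]
bay4 [0.6289 0.135  0.018 ] [0.6311 0.124  0.018 ] [0.6316 0.1268 0.0206]
P- [0.4105 0.0378 0.012 ] [0.4291 0.0173 0.012 ] [0.4287 0.0135 0.0287]
P+ [0.4153 0.1165 0.012 ] [0.4175 0.1304 0.012 ] [0.4165 0.1195 0.0164]
batten [0.42   0.0748 0.    ] [0.4176 0.0627 0.    ] [ 0.4185  0.0723 -0.0043]
rack [ 0.6234 -0.0277  0.    ] [ 0.6278 -0.0222  0.    ] [ 0.6259 -0.0291  0.0056]
lip [ 0.6408 -0.0176  0.032 ] [ 0.6436 -0.0214  0.032 ] [ 0.6431 -0.022   0.0351]
rail [ 0.5916 -0.019   0.113 ] [ 0.5823 -0.0166  0.113 ] [ 0.5844 -0.0095  0.1035]
```

Request:
send_rows:
  increments:
    - [[0.2,-0.5,0.9,-0.3],[0.4,-1,0.9,-0.55],[0.4,-1,0.9,-0.55],[0.4,-1,0.9,-0.55],[0.4,-1,0.9,-0.55]]
  jaw: 0.9

```text
clock: 2.02
tool_pos: [0.3078, 0.4338, 0.4095]
orientation: [-179.8, 0.2, -67.2]
force: [-0.3, 0.4, -0.6]
opening: 0.079
gripper_force: 0.0
```

Request:
send_rows:
  increments:
    - [[0.5,-1,0.1,-0.27],[0.5,-1,0.1,-0.27],[0.5,-1,0.1,-0.27],[0.5,-1,0.1,-0.27]]

```text
clock: 2.52
tool_pos: [0.4075, 0.2333, 0.4276]
orientation: [-179.9, 0.1, -90.2]
force: [0.5, 0.4, 0.4]
opening: 0.0789
gripper_force: 0.0
```

Request:
send_rows:
  increments:
    - [[0.1,-0.8,0,0],[0.1,-0.8,0,0],[0.1,-0.8,0,0],[0.1,-0.8,0,0]]

```text
clock: 3.02
tool_pos: [0.4268, 0.0735, 0.4271]
orientation: [-179.9, 0.0, -90.3]
force: [0.0, 0.1, 0.2]
opening: 0.0789
gripper_force: 0.0
```

```bash
python3 - <<'E'
from h import *
np.set_printoptions(precision=4,suppress=True)
c=cal('wrist'); im=ctrl.snapshot('wrist'); cv2.imwrite('pics/w1.png',im[:,:,::-1])
o=ctrl.get_obs(); print(o['clock'],o['tool_pos'],o['orientation'],o['joint_pos'],c)
for t,z in [('plaque_a',.012),('batten',0),('rack',0),('bay1',.018),('rail',.113),('lip',.032)]:
    for d in ctrl.spot_point(t,'wrist'): print(t,d['conf'],np.round(d['pixel'],1),onz('wrist',d['pixel'],z,c))
for t in ['plaque_a','batten']:
  for d in ctrl.trace(t,'wrist'): print(t,d['conf'],d['bbox'])
E
```

```text
3.075 [0.4269 0.0747 0.4269] [-179.955     0.0359  -90.2604] [ 36.1892  -7.1896  -6.0421  -0.0022 -91.09   -36.4497] {'mtx': array([[298.8086,   0.    , 278.4434],
       [  0.    , 298.8086, 209.3634],
       [  0.    ,   0.    ,   1.    ]]), 'k1': -0.0011475408778905433, 'eye': array([0.4273, 0.0068, 0.5847]), 'attitude': array([-14.4525,   0.0472, 179.7002])}
plaque_a 0.96 [199.1 287.6] [0.4105 0.1337 0.012 ]
plaque_a 0.94 [212.2 338.5] [0.3094 0.1608 0.012 ]
plaque_a 0.79 [149.9 171.8] [0.6288 0.0377 0.012 ]
plaque_a 0.67 [ 82.2 164.2] [ 0.6312 -0.081   0.012 ]
batten 0.77 [167.8 284.9] [0.4155 0.0738 0.    ]
batten 0.46 [ 82.8 164. ] [ 0.6359 -0.0818  0.    ]
rack 0.6 [114.9 173.8] [ 0.6232 -0.0259  0.    ]
bay1 0.82 [ 83.5 163.7] [ 0.6302 -0.078   0.018 ]
bay1 0.75 [200.5 178.4] [0.623 0.134 0.018]
bay1 0.68 [148.8 172.6] [0.625  0.0354 0.018 ]
bay1 0.63 [ 19.  158.1] [ 0.6294 -0.1792  0.018 ]
rail 0.73 [111.9 169.3] [ 0.5917 -0.0239  0.113 ]
rail 0.69 [ 55.4 270.5] [ 0.4386 -0.1006  0.113 ]
lip 0.72 [118.3 157.3] [ 0.6423 -0.0185  0.032 ]
plaque_a 0.92 [283.1, 179.6, 297.6, 252.3]
plaque_a 0.9 [149.0, 121.2, 173.5, 181.2]
plaque_a 0.84 [138.0, 26.2, 168.5, 107.0]
plaque_a 0.68 [276.5, 110.1, 292.5, 174.5]
plaque_a 0.61 [330.8, 196.2, 365.7, 239.6]
plaque_a 0.39 [264.6, 287.4, 313.5, 314.1]
batten 0.87 [260.4, 101.7, 306.8, 233.9]
```

View pics/w1.png

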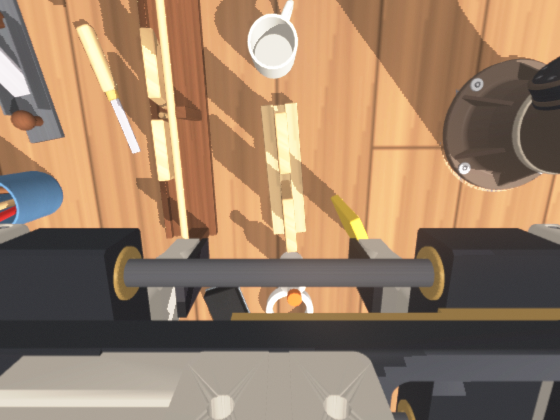

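```bash
python3 - <<'E'
import cv2,numpy as np
a=cv2.imread('pics/w1.png')
f=lambda im:cv2.resize(im,(800,290),interpolation=cv2.INTER_CUBIC)
b=f(cv2.transpose(a[95:255,255:313])) # x: row=95+X/5, y: col=255+Y/5
c=f(cv2.transpose(a[0:240,135:222])) # row=X*.3, col=135+Y*.3
cv2.imwrite('pics/crop1.png',np.vstack([b,c]))
E
```

```text
(no output)
```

View pics/crop1.png

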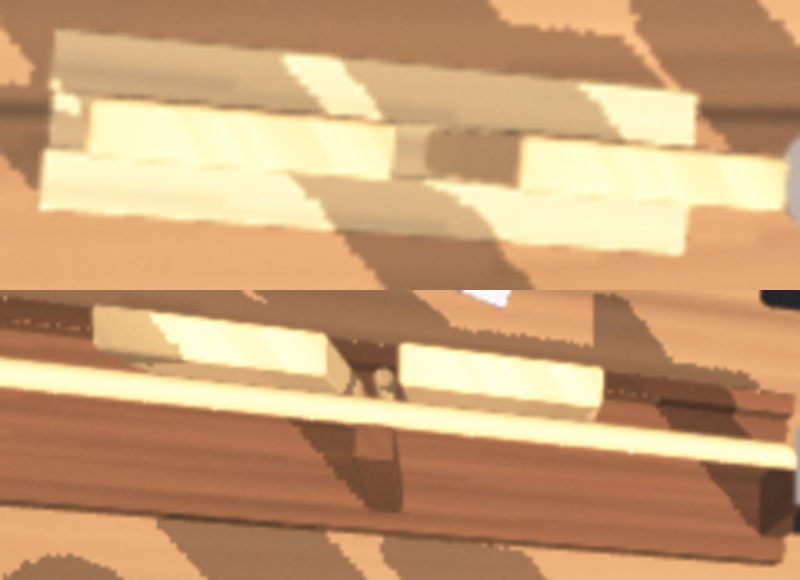

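```bash
cat >> h.py <<'E'
C1=dict(mtx=np.array([[298.8086,0,278.4434],[0,298.8086,209.3634],[0,0,1]]),k1=-0.0011475,eye=np.array([0.4273,0.0068,0.5847]),attitude=[-14.4525,.0472,179.7002])
E
python3 - <<'E'
from h import *
np.set_printoptions(precision=4,suppress=True)
p1=lambda X,Y:(95+X/5-.4,255+Y/5-.4)
p2=lambda X,Y:(X*.3-.35,135+(Y-290)*.3-.35)
for nm,q in [('P-',[(90,97),(393,125),(393,180),(90,155)]),('P+',[(520,137),(785,157),(785,210),(522,190)])]:
    w=np.array([onz('w',p1(*k),.182,C1)[:2] for k in q]); m=w.mean(0)
    d=(w[1]+w[2]-w[0]-w[3])/2
    print(nm,w.tolist(),m,'len',np.linalg.norm(d),'yaw',np.arctan2(-d[0],d[1]))
for nm,q,z in [('batten',[(55,30),(695,93),(685,253),(42,210)],.032)]:
    w=np.array([onz('w',p1(*k),z,C1)[:2] for k in q]); m=w.mean(0);d=(w[1]+w[2]-w[0]-w[3])/2
    print(nm,w.tolist(),m,np.linalg.norm(d),np.arctan2(-d[0],d[1]))
for nm,a,b,z in [('rail',(0,372),(795,456),.113),('base back top',(0,503),(780,563),.018),('base back bottom',(0,503),(780,563),.0)]:
    u,v=[onz('w',p2(*k),z,C1)[:2] for k in (a,b)]; d=v-u; print(nm,u,v,'yaw',np.arctan2(-d[0],d[1]))
for nm,X,Y,z in [('dowel2 top',380,378,.058),('cR',(603),370,.184),('cL',400,345,.184),('bL',95,308,.184),('bR',328,335,.184)]:
    print(nm,onz('w',p2(X,Y),z,C1))
E
```

```text
P- [[0.43321137222843714, -0.017812870973660962], [0.42635009824581366, 0.060191774283295744], [0.4115046386574514, 0.060267740483471506], [0.41830960033474185, -0.017734195373118617]] [0.4223 0.0212] len 0.07830201042733509 yaw 0.08737732857075259
P+ [[0.42319042965227355, 0.09528408404578673], [0.4175902143179009, 0.1736379696002715], [0.4022810204078565, 0.17371308111941694], [0.40857094063297594, 0.09592243606736471]] [0.4129 0.1346] len 0.07829829142765324 yaw 0.07600159453380712
batten [[0.45880595932774043, -0.038807338971170925], [0.438985679810048, 0.1980226228492894], [0.3766306144440358, 0.19422358404646206], [0.39572554655542114, -0.042786376194946844]] [0.4175 0.0777] 0.23771761894931884 0.0819434351916358
rail [ 0.5915 -0.1717] [0.5858 0.1773] yaw 0.016269322066148763
base back top [ 0.5593 -0.2073] [0.5526 0.2024] yaw 0.016150482323913536
base back bottom [ 0.5634 -0.2141] [0.5566 0.2086] yaw 0.016150482323913678
dowel2 top [ 0.6251 -0.0247  0.058 ]
cR [0.5899 0.069  0.184 ]
cL [ 0.5913 -0.0099  0.184 ]
bL [ 0.5929 -0.1151  0.184 ]
bR [ 0.5921 -0.0361  0.184 ]
```

Request:
send_rows:
  increments:
    - [[-0.07,0.3,-0.4,0.058],[-0.07,0.3,-0.8,0.058],[-0.07,0.3,-0.96,0.058],[-0.07,0.3,-1,0.058],[-0.07,0.3,-1,0.058]]
  jaw: 0.5

```text
clock: 4.1
tool_pos: [0.4118, 0.1354, 0.2249]
orientation: [179.8, -0.1, -85.1]
force: [-0.2, 0.2, 0.8]
opening: 0.044
gripper_force: 0.0
```

Request:
send_rows:
  increments:
    - [[0,0,-0.15,0],[0,0,-0.3,0],[0,0,-0.39,0],[0,0,-0.39,0]]

```text
clock: 4.6
tool_pos: [0.4133, 0.1359, 0.1491]
orientation: [180.0, -0.0, -85.1]
force: [-0.0, 0.1, 0.5]
opening: 0.0441
gripper_force: 0.0
```

```bash
python3 - <<'E'
from h import *
np.set_printoptions(precision=4,suppress=True)
im=ctrl.snapshot('side'); im2=ctrl.snapshot('wrist')
a=cv2.resize(im[140:260,190:350],(640,480),interpolation=cv2.INTER_CUBIC)
cv2.imwrite('pics/g1.png',np.hstack([cv2.resize(a,(440,330)),im2[90:420,100:460]])[:,:,::-1])
o=ctrl.get_obs(); print(o['clock'],o['tool_pos'],o['orientation'],o['force'])
E
```

```text
4.7 [0.4139 0.1364 0.1502] [-179.8879    0.0495  -85.103 ] [0.6322 0.0131 0.8951]
```

View pics/g1.png

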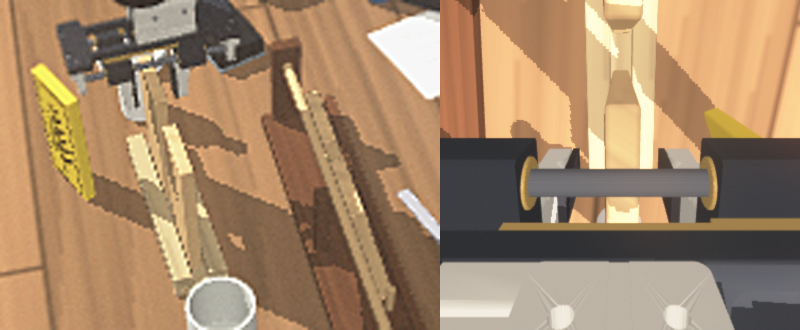

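The fingers straddle the wooden spare's top edge (right panel, cols 605–640, fingers at 580 and 660). The yellow look-alike stands apart at cols 705–760, so I close on this one.

Request:
send_rows:
  increments:
    - [[0,0,0,0],[0,0,0,0],[0,0,0,0],[0,0,0,0]]
  jaw: 0

```text
clock: 5.2
tool_pos: [0.413, 0.1357, 0.1488]
orientation: [-180.0, 0.0, -85.1]
force: [-0.9, -0.0, 1.9]
opening: 0.0159
gripper_force: 30.0
```

Request:
send_rows:
  increments:
    - [[0,0,0.1,0],[0,0,0.3,0],[0,0,0.55,0],[0,0,0.8,0],[0,0,0.9,0],[0,0,0.9,0]]

```text
clock: 5.95
tool_pos: [0.4132, 0.1361, 0.3296]
orientation: [-179.9, 0.1, -85.1]
force: [-0.5, -0.3, -2.4]
opening: 0.0156
gripper_force: 30.0
```

Request:
send_rows:
  increments:
    - [[0.2,0,0,-0.044],[0.45,0,0,-0.044],[0.7,0,0,-0.044],[0.85,0,0,-0.044],[0.95,0,0,-0.044],[0.95,0,0,-0.044],[0.95,0,0,-0.044]]

```text
clock: 6.82
tool_pos: [0.6021, 0.1355, 0.3271]
orientation: [179.9, -0.0, -88.9]
force: [-0.7, -0.1, -0.8]
opening: 0.0158
gripper_force: 30.0
```

```bash
cat > look.py <<'E'
from h import *
import sys
np.set_printoptions(precision=4,suppress=True)
c=cal('wrist'); im=ctrl.snapshot('wrist'); cv2.imwrite('pics/%s.png'%sys.argv[1],im[:,:,::-1])
o=ctrl.get_obs(); print(o['clock'],o['tool_pos'],o['orientation']); print({k:c[k] for k in('eye','attitude')})
for t,z in [('bay1',.018),('rail',.113),('lip',.032),('rack',0)]:
    for d in ctrl.spot_point(t,'wrist'): print(t,d['conf'],np.round(d['pixel'],1),onz('wrist',d['pixel'],z,c))
E
python3 look.py w2
```

```text
6.875 [0.6021 0.1356 0.3277] [179.9232  -0.0253 -88.9046]
{'eye': array([0.6048, 0.069 , 0.4847]), 'attitude': array([ -14.3729,   -0.154 , -178.9128])}
bay1 0.86 [ 22.3 259.2] [ 0.6331 -0.0793  0.018 ]
bay1 0.84 [176.1 264.8] [0.6237 0.1352 0.018 ]
bay1 0.82 [103.7 266.3] [0.6223 0.0277 0.018 ]
rail 0.76 [ 46.5 290.9] [ 0.5915 -0.0255  0.113 ]
lip 0.64 [ 65.3 247.2] [ 0.6488 -0.0212  0.032 ]
rack 0.81 [ 66.5 265.7] [ 0.6243 -0.0265  0.    ]
```

View pics/w2.png

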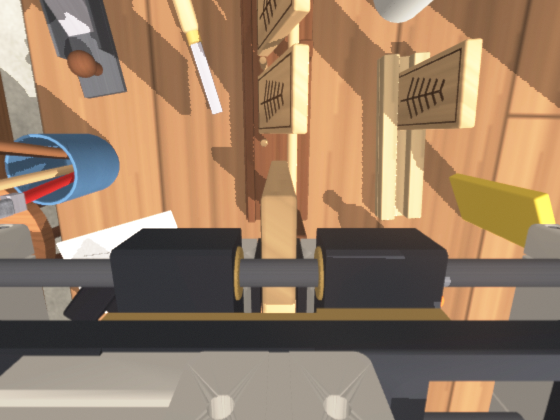

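```bash
python3 - <<'E'
from h import *
c=dict(C1,eye=np.array([.6048,.069,.4847]),attitude=[-14.3729,-.154,-178.9128])
print(onz('w',(143,264),.058,c),onz('w',(60,262),.058,c),onz('w',(160,292.5),.113,c),'lip',onz('w',(215,249),.032,c),'plq',[onz('w',p,.36,c) for p in((163,266),(163,291))],proj('w',(.59,.188,.143),c))
E
```

```text
[0.62353203 0.08314166 0.058     ] [ 0.62688893 -0.02278285  0.058     ] [0.58586783 0.10111803 0.113     ] lip [0.64746152 0.19494821 0.032     ] plq [array([0.60938929, 0.08121145, 0.36      ]), array([0.59903237, 0.08101761, 0.36      ])] [234.79782703 288.07184717]
```

Request:
send_rows:
  increments:
    - [[0.125,0.007,0,0],[0.125,0.007,-0.1,0],[0.125,0.007,-0.3,0],[0.125,0.007,-0.5,0],[0.125,0.007,-0.7,0],[0.125,0.007,-0.8,0],[0.125,0.007,-0.82,0],[0.125,0.007,-0.82,0]]

```text
clock: 8.07
tool_pos: [0.6283, 0.1373, 0.1655]
orientation: [-179.9, 0.0, -88.9]
force: [0.5, 0.4, -1.1]
opening: 0.0162
gripper_force: 30.0
```

Request:
send_rows:
  increments:
    - [[0,0,-0.01,0],[0,0,-0.02,0],[0,0,-0.025,0],[0,0,-0.03,0],[0,0,-0.03,0]]

```text
clock: 8.7
tool_pos: [0.6279, 0.1371, 0.1585]
orientation: [180.0, -0.0, -88.9]
force: [0.8, -0.3, -1.5]
opening: 0.016
gripper_force: 30.0
```

Go down until contact, in 1 mm rows.

Request:
send_rows:
  increments:
    - [[0,0,-0.005,0],[0,0,-0.01,0],[0,0,-0.012,0],[0,0,-0.015,0],[0,0,-0.015,0]]

```text
clock: 9.32
tool_pos: [0.6279, 0.1371, 0.1555]
orientation: [180.0, 0.0, -88.9]
force: [-0.1, 0.1, -1.0]
opening: 0.016
gripper_force: 30.0
```

Request:
send_rows:
  increments:
    - [[0,0,-0.005,0],[0,0,-0.007,0],[0,0,-0.01,0],[0,0,-0.01,0]]

```text
clock: 9.82
tool_pos: [0.6282, 0.1371, 0.1548]
orientation: [-179.9, 0.0, -88.9]
force: [-2.8, -0.3, 6.4]
opening: 0.0156
gripper_force: 30.0
```

Request:
send_rows:
  increments:
    - [[0,0,0,0],[0,0,0,0],[0,0,0,0]]
  jaw: 0.3

```text
clock: 10.2
tool_pos: [0.6278, 0.1371, 0.1533]
orientation: [180.0, -0.0, -88.9]
force: [-0.1, 0.3, -0.2]
opening: 0.0261
gripper_force: 0.0
```

Request:
send_rows:
  increments:
    - [[-0.02,0,0,0],[-0.04,0,0,0],[-0.06,0,0,0],[-0.08,0,0,0],[-0.1,0,0,0],[-0.12,0,0,0],[-0.14,0,0,0],[-0.16,0,0,0],[-0.175,0,0,0],[-0.175,0,0,0]]

```text
clock: 11.45
tool_pos: [0.5927, 0.1371, 0.1536]
orientation: [-180.0, 0.0, -88.9]
force: [-0.5, -0.9, -0.2]
opening: 0.026
gripper_force: 0.1
```

```bash
python3 - <<'E'
from h import *
im=ctrl.snapshot('scene'); im2=ctrl.snapshot('wrist')
a=cv2.resize(im[140:260,260:400],(420,360),interpolation=cv2.INTER_CUBIC)
cv2.imwrite('pics/g2.png',np.hstack([a,im2[60:420,90:460]])[:,:,::-1])
print(ctrl.get_obs()['clock'])
E
```

```text
11.55
```

View pics/g2.png

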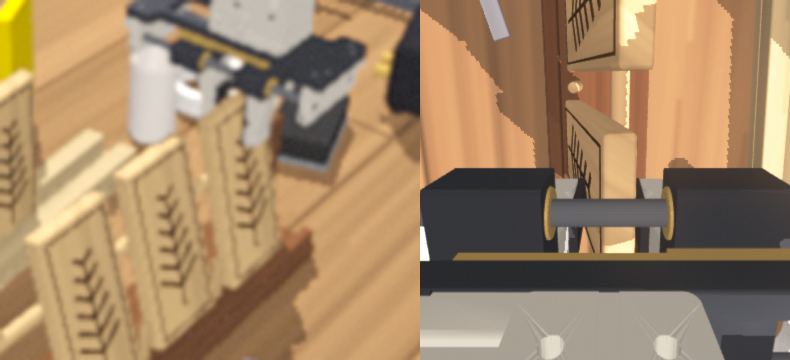

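The spare leans in bay 4 parallel to its neighbours (left panel, 205–270). I ease the last few millimetres onto the rail, open and lift.

Request:
send_rows:
  increments:
    - [[-0.01,0,0,0],[-0.02,0,0,0],[-0.025,0,0,0],[-0.025,0,0,0]]

```text
clock: 12.05
tool_pos: [0.5878, 0.1371, 0.1536]
orientation: [-180.0, 0.0, -88.9]
force: [0.2, -0.5, 0.6]
opening: 0.0262
gripper_force: 0.1
```

Request:
send_rows:
  increments:
    - [[0,0,0,0],[0,0,0,0],[0,0,0,0]]
  jaw: 0.6

```text
clock: 12.42
tool_pos: [0.588, 0.1371, 0.1536]
orientation: [-180.0, 0.0, -88.9]
force: [0.5, -0.1, -0.1]
opening: 0.0499
gripper_force: 0.0
```

Request:
send_rows:
  increments:
    - [[0,0,0.05,0],[0,0,0.15,0],[0,0,0.3,0],[0,0,0.6,0],[0,0,0.9,0],[0,0,0.9,0],[0,0,0.9,0]]

```text
clock: 13.3
tool_pos: [0.5877, 0.1371, 0.3342]
orientation: [-180.0, 0.0, -88.9]
force: [-0.2, 0.7, -0.1]
opening: 0.0525
gripper_force: 0.0
```

```bash
python3 - <<'E'
from h import *
np.set_printoptions(precision=4,suppress=True)
im=ctrl.snapshot('scene'); cv2.imwrite('pics/s3.png',im[:,:,::-1])
for d in ctrl.spot_point('plaque_a','scene'): print('sc',d['conf'],d['pixel'],onz('scene',d['pixel'],.02))
c=cal('wrist');ctrl.snapshot('wrist')
for d in ctrl.spot_point('plaque_a','wrist'): print('w',d['conf'],d['pixel'],onz('w',d['pixel'],.02,c))
o=ctrl.get_obs();print(o['clock'],o['tool_pos'],o['orientation'])
E
```

```text
sc 0.92 [219.5, 261.7] [0.4292 0.0119 0.02  ]
sc 0.89 [229.4, 342.8] [0.6292 0.1294 0.02  ]
sc 0.69 [247.2, 317.7] [0.6202 0.0264 0.02  ]
sc 0.64 [268.3, 291.9] [ 0.6184 -0.0765  0.02  ]
sc 0.55 [244.3, 147.1] [ 0.268  -0.2707  0.02  ]
w 0.92 [97.1, 391.7] [0.422  0.0159 0.02  ]
w 0.87 [174.6, 254.2] [0.626 0.135 0.02 ]
w 0.87 [105.4, 254.3] [0.6257 0.0315 0.02  ]
w 0.65 [22.6, 251.2] [ 0.63   -0.0784  0.02  ]
w 0.58 [194.1, 447.6] [0.3155 0.1606 0.02  ]
13.5 [0.5875 0.1369 0.3324] [179.8902  -0.0556 -88.9136]
```

Request:
send_rows:
  increments:
    - [[-0.25,-0.17,0,0.044],[-0.5,-0.35,0,0.044],[-0.75,-0.52,-0.1,0.044],[-0.83,-0.58,-0.3,0.044],[-0.83,-0.58,-0.5,0.044],[-0.83,-0.58,-0.5,0.044]]
  jaw: 0.5

```text
clock: 14.25
tool_pos: [0.4199, 0.0201, 0.2314]
orientation: [179.7, -0.1, -85.2]
force: [0.4, 0.0, 0.9]
opening: 0.0437
gripper_force: 0.0
```

Request:
send_rows:
  increments:
    - [[0,0,-0.15,0],[0,0,-0.3,0],[0,0,-0.4,0],[0,0,-0.42,0],[0,0,-0.42,0]]

```text
clock: 14.88
tool_pos: [0.4228, 0.0215, 0.1506]
orientation: [-180.0, -0.0, -85.1]
force: [-0.6, 0.2, 1.3]
opening: 0.0439
gripper_force: 0.0
```

```bash
python3 - <<'E'
from h import *
im=ctrl.snapshot('scene'); im2=ctrl.snapshot('wrist')
a=cv2.resize(im[120:270,220:380],(420,360),interpolation=cv2.INTER_CUBIC)
cv2.imwrite('pics/g3.png',np.hstack([a,im2[60:420,90:460]])[:,:,::-1])
print(ctrl.get_obs()['clock'])
E
```

```text
14.975
```

View pics/g3.png

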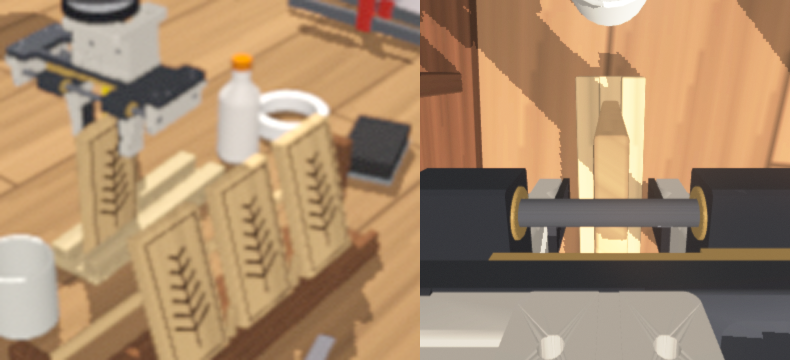

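The second spare sits centred between the fingers (right panel, cols 595–630). The first stands in bay 4, in line with its neighbours.

Request:
send_rows:
  increments:
    - [[0,0,0,0],[0,0,0,0],[0,0,0,0],[0,0,0,0]]
  jaw: 0

```text
clock: 15.48
tool_pos: [0.4219, 0.0211, 0.1497]
orientation: [-180.0, 0.0, -85.1]
force: [-0.6, 0.4, 0.7]
opening: 0.0158
gripper_force: 30.0
```

Request:
send_rows:
  increments:
    - [[0,0,0.1,0],[0,0,0.3,0],[0,0,0.55,0],[0,0,0.8,0],[0,-0.2,1,0],[0,-0.5,1,0],[0.2,-0.8,1,-0.044],[0.4,-0.95,1,-0.044],[0.5,-1,1,-0.044],[0.5,-1,1,-0.044]]

```text
clock: 16.73
tool_pos: [0.5225, -0.1798, 0.3476]
orientation: [179.8, 0.0, -89.0]
force: [0.3, 0.2, -1.5]
opening: 0.0153
gripper_force: 30.0
```

Request:
send_rows:
  increments:
    - [[0.15,0,0,0],[0.3,0,0,0],[0.42,0,0,0],[0.42,0,0,0],[0.42,0,0,0]]

```text
clock: 17.35
tool_pos: [0.6052, -0.1784, 0.3495]
orientation: [180.0, 0.0, -88.9]
force: [-1.1, -0.1, -1.0]
opening: 0.0155
gripper_force: 30.0
```

```bash
python3 look.py w4; python3 - <<'E'
import cv2
a=cv2.imread('pics/w4.png'); cv2.imwrite('pics/w4c.png',cv2.resize(a[0:300,160:460],(600,600),interpolation=cv2.INTER_CUBIC))
E
```

```text
17.4 [ 0.6051 -0.1785  0.3499] [-179.9935    0.0044  -88.8892]
{'eye': array([ 0.6076, -0.2451,  0.5071]), 'attitude': array([ -14.4296,   -0.0526, -178.8743])}
bay1 0.75 [235.5 261.4] [ 0.6332 -0.0721  0.018 ]
bay1 0.73 [174.4 264.3] [ 0.629  -0.1781  0.018 ]
rail 0.58 [ 24.2 423.7] [ 0.4389 -0.3718  0.113 ]
```

View pics/w4c.png

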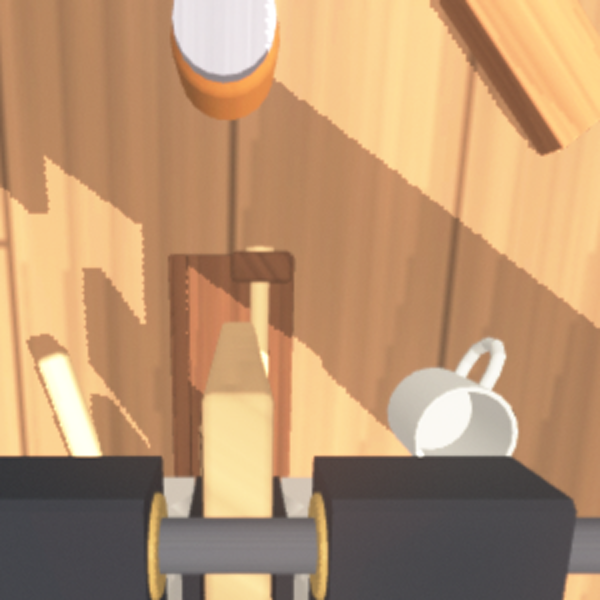

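```bash
python3 - <<'E'
from h import *
c=dict(C1,eye=np.array([.6076,-.2451,.5071]),attitude=[-14.4296,-.0526,-178.8743])
P=lambda x,y,z:print(onz('w',(y/2-.25,160+x/2-.25),z,c))
P(262,254,.143);P(262,282,.143);P(259,300,.113);P(170,255,.032);P(189,350,.032)
print('plaque bottom corners');P(222,323,.2125);P(254,323,.2125)
E
```

```text
[ 0.59293928 -0.25191382  0.143     ]
[ 0.59246003 -0.2358829   0.143     ]
[ 0.59281571 -0.22372114  0.113     ]
[ 0.65897025 -0.25186683  0.032     ]
[ 0.6444428  -0.17910293  0.032     ]
plaque bottom corners
[ 0.61431364 -0.21772645  0.2125    ]
[ 0.59867566 -0.21803241  0.2125    ]
```

Request:
send_rows:
  increments:
    - [[0.135,-0.018,0,0],[0.135,-0.018,-0.15,0],[0.135,-0.018,-0.35,0],[0.135,-0.018,-0.55,0],[0.135,-0.018,-0.75,0],[0.135,-0.018,-0.86,0],[0.135,-0.018,-0.91,0],[0.135,-0.018,-0.925,0],[0.135,-0.018,-0.925,0]]

```text
clock: 18.73
tool_pos: [0.6334, -0.1826, 0.1656]
orientation: [-179.9, -0.0, -88.9]
force: [0.1, 0.4, -0.8]
opening: 0.0163
gripper_force: 30.0
```

Request:
send_rows:
  increments:
    - [[0,0,-0.01,0],[0,0,-0.02,0],[0,0,-0.03,0],[0,0,-0.035,0],[0,0,-0.04,0],[0,0,-0.04,0]]

```text
clock: 19.48
tool_pos: [0.6328, -0.1825, 0.1564]
orientation: [180.0, -0.0, -88.9]
force: [-0.1, -0.0, -1.1]
opening: 0.0157
gripper_force: 30.0
```

Request:
send_rows:
  increments:
    - [[0,0,-0.003,0],[0,0,-0.006,0],[0,0,-0.008,0],[0,0,-0.008,0]]

```text
clock: 19.98
tool_pos: [0.6331, -0.1825, 0.1558]
orientation: [-180.0, -0.0, -88.9]
force: [-1.3, 1.1, 5.1]
opening: 0.0157
gripper_force: 30.0
```

Contact. I release and ease it back as before.

Request:
send_rows:
  increments:
    - [[0,0,0,0],[0,0,0,0],[0,0,0,0]]
  jaw: 0.3

```text
clock: 20.35
tool_pos: [0.6328, -0.1826, 0.1547]
orientation: [180.0, 0.0, -88.9]
force: [-0.6, 0.4, -0.1]
opening: 0.0258
gripper_force: 0.0
```

Request:
send_rows:
  increments:
    - [[-0.02,0,0,0],[-0.04,0,0,0],[-0.06,0,0,0],[-0.08,0,0,0],[-0.1,0,0,0],[-0.12,0,0,0],[-0.14,0,0,0],[-0.16,0,0,0],[-0.18,0,0,0],[-0.2,0,0,0],[-0.2,0,0,0]]

```text
clock: 21.72
tool_pos: [0.5926, -0.1825, 0.1551]
orientation: [-180.0, 0.0, -88.9]
force: [0.1, 0.4, -0.0]
opening: 0.0262
gripper_force: 0.1
```

Request:
send_rows:
  increments:
    - [[0,0,0,0],[0,0,0,0],[0,0,0,0]]
  jaw: 0.6

```text
clock: 22.1
tool_pos: [0.593, -0.1825, 0.1549]
orientation: [180.0, -0.0, -88.9]
force: [-0.5, -0.3, 0.2]
opening: 0.0496
gripper_force: 0.0
```

Request:
send_rows:
  increments:
    - [[0,0,0.05,0],[0,0,0.15,0],[0,0,0.3,0],[0,0,0.6,0],[-0.1,0,0.9,0],[-0.4,0,1,0],[-0.6,0.4,1,0],[-0.6,0.6,1,0],[-0.6,0.6,1,0]]

```text
clock: 23.22
tool_pos: [0.4721, -0.0597, 0.3567]
orientation: [-179.8, 0.1, -88.6]
force: [0.0, 0.2, 0.1]
opening: 0.0526
gripper_force: 0.0
```

```bash
python3 - <<'E'
from h import *
np.set_printoptions(precision=4,suppress=True)
im=ctrl.snapshot('scene'); c=cal('wrist'); im2=ctrl.snapshot('wrist')
for n,cc in (('scene',None),('wrist',c)):
  for d in ctrl.spot_point('plaque_a',n): print(n,d['conf'],d['pixel'],onz(n,d['pixel'],.02,cc))
a=cv2.resize(im[140:340,200:400],(400,400),interpolation=cv2.INTER_CUBIC)
cv2.imwrite('pics/f.png',np.hstack([a,im2[0:400,0:400]])[:,:,::-1]); print(ctrl.get_obs()['clock'])
E
```

```text
scene 0.93 [246.6, 318.0] [0.6194 0.0288 0.02  ]
scene 0.9 [296.4, 264.7] [ 0.6291 -0.1866  0.02  ]
scene 0.8 [268.3, 294.9] [ 0.624  -0.0716  0.02  ]
scene 0.62 [227.1, 343.7] [0.6255 0.1392 0.02  ]
scene 0.6 [241.6, 145.4] [ 0.2551 -0.2677  0.02  ]
wrist 0.91 [44.5, 425.5] [ 0.2591 -0.2596  0.02  ]
wrist 0.84 [91.9, 178.6] [ 0.6321 -0.1847  0.02  ]
wrist 0.82 [226.7, 189.4] [0.6266 0.0345 0.02  ]
wrist 0.66 [161.8, 183.7] [ 0.6302 -0.0771  0.02  ]
23.425
```

View pics/f.png

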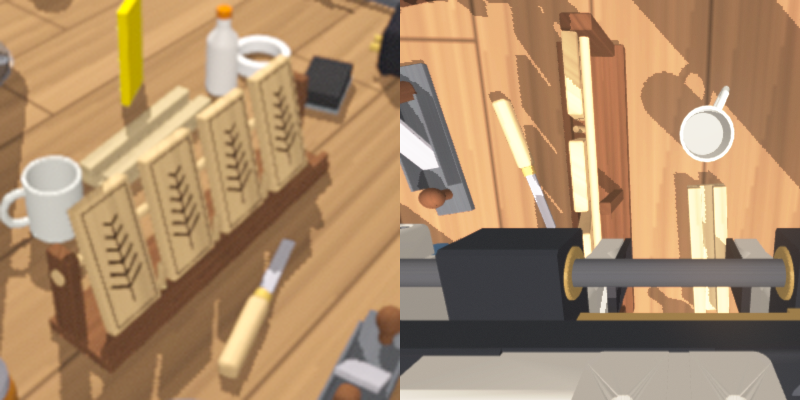

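All four plaques lean in line, evenly spaced, with their faces to the front (left panel), and the batten is empty. I hand it in.

```bash
python3 -c "
from plant import ctrl
print(ctrl.close_job())"
```

```text
the job is handed in; nothing more can be done
None
```

Both spares now lean in the empty bays 1 and 4, square and face to the front, with nothing else visibly disturbed. I handed the job in at about 23 s; no verdict came back.

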